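Load a setting mandrel into a V-block under its sprung hold-down roller

ROBOT

A 6-joint arm with a two-finger parallel gripper is mounted at the origin on a cart in front of the work surface, level with it; the furniture and walls round the work are solid. World frame = base frame: x ahead of the robot, y to its left, z up, the work surface at z = 0. Lengths are in m, angles in degrees, forces in N, time in s.
With the tool pointing down it reaches from about 0.4 to 0.825 m from the base axis. Payload 7 kg.
Tool frame: the origin (TCP) lies on the centre line of the jaws, within the pads' length; the fingertips stand 19 mm ahead of it and the grasp point (between the pads) is the TCP (r.tip_extent is the distance from the TCP to the fingertips, in m); z points along the fingers, y is the line along which they close (so a half turn about z gives the same grasp; the last joint's range is limited). The gripper opens to 88 mm and grips with 3 to 60 N. Pads are 19 mm wide; open, the fingers measure 130 mm over their backs; the gripper's body (78 mm by 193 mm) begins 47 mm behind the grasp point.
Start: joints at [-47.607, 20.546, 0.682, 0, -70.136, -16.507], TCP at [0.295, -0.607, 0.246] pointing down, gripper open.
Joint ranges: [-176.03, 176.03], [-82.01, 121.73], [-58.28, 71.71], [-173.87, 95.51], [-174.79, -0.11], [-173.66, 173.66]. Speed limits (degrees/s): [136.94, 136.94, 172.46, 180, 180, 180].

INTERFACE

Orientations are given as [roll, pitch, yaw] about the fixed x, y, z axes, in that order (R = Rz(yaw) Ry(pitch) Rx(roll)).
In Python, from plant import r gives the robot as it stands. The module is installed in compiled form; this text tells all that it offers.
- The arm moves only by the tool jog_arm, never from a script. Its argument "deltas" is a list that holds one entry, the list of rows, each a list of 5 numbers: the opening, from -1 (shut) to 1 (fully open), then the shift along the world's x, y, z in cm, then the turn about the world's z in rad. In form: [[[claw, dx, dy, dz, turn], ...]]. A call has 1 to 8 rows; each row shifts and turns the commanded pose from where the row before left it; what a row does not reach is not made up. A row lasts 1/8 s, in which the tool goes at most 62.5 mm and 10.7 degrees, less where a joint would pass 70% of its speed; a pose out of reach is approached as far as the arm can. A call with a gripper value outside its range is refused whole. The fingers move at their own pace and stop on an object; "force" is the grip in N (left out, the last holds). Time passes only in rows, so rows that do not move let the fingers close. It gives the time, the measured TCP pose, the force, the opening and the grip force at its end, in the units of the state.
- r.get_state(): the state, without advancing time (a new reading comes with each control period).
- r.capture(name): name is "side" or "top"; returns the picture (420x560x3 uint8, blue, green, red); there is no depth.
- r.camera_info(name): a dict with "fx", "fy", "cx", "cy" (pixels), "view" (4x4, takes a point from world to camera coordinates). Camera axes: x right, y up, looking along -z (the intrinsics and any distortion apply to the point x, -y, -z); pixel columns grow to the right and rows downward; lengths in m; the calibration is good to about 2 mm. A picture is of the moment at which its call begins. camera_info takes no time and is no camera call.
- r.close_job(): hands the job in; it is judged then, once.
The state is a dict: "time_s": time; "joints": joint angles; "qd": joint speeds; "joint_torque": joint torques, N m; "tcp_pos": TCP position; "eef_rot": TCP orientation; "contact_force": force on the tool from outside, world axes, zero at the start; "moment": the same for the moment, N m; "gripper_width": finger opening in m; "gripper_force": force on a finger pad.
Only numpy, scipy, OpenCV 4.12 (cv2) and the standard library are available. Lean on these libraries where they do the work, as an engineer would, in place of code of your own. Each camera call takes 0.05 s, during which the arm holds its last target. There are 200 camera calls.

TASK

Load the square-headed steel mandrel into the V-block for measuring: hold it by the square head, lay its round nose in the open near end of the V, push the sprung hold-down arm back with the nose and slide the mandrel beneath the roller until it is pressed home against the end stop. Then let go, so that the roller bears down on it. Go by feel: seat it firmly, but the stop is a fine setting that must never be pressed harder than 15 N, do not force anything, and leave the other things where they are.

Things in the scene. Friction and masses are not known exactly. Their poses are not given: they have to be found in the camera images.
- mandrel: Part to load, loose, 130 g, bright steel, 112 mm long: ground round barrel 16 mm diameter, 80 mm long (own x -24 to +56 mm, last 2 mm chamfered) with a plain nose; square head 16 x 16 x 32 mm at the other end. Origin on its axis at mid length, 8 mm above the mat (2.5 mm thick) it lies on. x points from head to nose, z up. Starts with the nose pointing away from the robot (within 0.4 rad).
- mandrel_nose (a point): Centre of the mandrel's flat nose face (13 mm across inside the chamfer), 56 mm along x from the mandrel's origin.
- mandrel_head (a point): Centre of the mandrel's square head, 40 mm along -x from the mandrel's origin: the place to grip, on its two upright flats, 16 mm apart. The head stays outside the V, overhanging its open end.
- fixture: Fixed to the bench: aluminium plate 128 x 84 x 10 mm with a steel V-block (44 mm wide, top 48 mm high), a 90 degree V along it, and behind it the end stop's bracket, 66 mm tall. Origin on the bench under the V line; x along the V from its open near end to the stop, z up. Plate x -46 to +82 mm, V x -30 to +36, bracket x 56 to 66. A seated mandrel's axis is at y 0, 50 mm above the bench.
- v_axis (a point): Point on the seated mandrel's axis line at the open near end of the V (fixture x -30 mm, 50 mm high); axes as the fixture's. The end stop is on this line: a rigid steel screw through the bracket with a flat 10 mm button facing the open end. Its setting differs each time (face anywhere from fixture x 14 to 34 mm) and is not measured: feel for it. Oiled steel, little friction.
- roller: Black free-turning roller of the hold-down arm, 12 mm diameter, 38 mm long, across the V. Origin at its centre. At rest it blocks the V: axis 54.5 mm above the bench at fixture x -6 mm, nearest point x -12. Pushed along the V by the nose (up to about 7 N) it swings back and up onto the barrel: axis then 63 mm high, fixture x +4. There it bears down with about 10 N and the mandrel slides on easily.
- hold_down (a joint): Angle (rad) of the sprung hold-down arm: two dark plates, 40 mm from pivot to roller axis; pivot pin across the V-block at fixture x +25 mm, 29 mm above the bench. 0 at rest, grows as the roller is pushed back and up, about 0.35 with the roller on the barrel, limit 1.0. The plates stand outside the V-block. A torsion spring always drives it towards 0 (0.13 N m at 0, 0.19 N m at 0.35).
- short_bar: Bystander: a short steel test bar, 15 mm thick and 75 mm long, without a square head, lying on the bench. Origin under its centre.
- dark_puck: Bystander: a black mounted specimen, a puck 30 mm in diameter and 14 mm tall, on the bench beyond the mat. Origin under its centre.
- spare_disc: Bystander: a flat steel reference disc, 50 mm in diameter and 12 mm tall, on the bench beyond the mat. Origin under its centre.

How it is judged (in metres and radians):
On the way, in this order (a step that is already met when the one before it is completed fails the run):
1. the mandrel's nose pushes the hold-down arm back (contact force between mandrel and roller above 1 N and value of joint hold_down above 0.06 rad), for 0.1 s.
2. the mandrel, lying along the V under the roller, is pressed against the end stop with at least 2 N (contact force between mandrel and end_stop_c0 above 2 N and value of joint hold_down above 0.25 rad and angle between the x axis of mandrel and the x axis of fixture, either way round below 0.08 rad), for 0.03 s.
At the end, for the whole second after the job is handed in: The mandrel lies at rest in the V, its nose within 2 mm of the end stop (6.2 mm of the centre of its 8 mm thick button) and within 3 mm of the V's axis line, its axis within 0.05 rad of the V's; the roller bears on the barrel with over 3 N (arm at 0.27 to 0.43 rad) (y of mandrel_nose in the frame of fixture between -0.003 and 0.003 m and z of mandrel_nose in the frame of fixture between 0.047 and 0.053 m and distance between mandrel_nose and end_stop_c0 below 0.0062 m and angle between the x axis of mandrel and the x axis of fixture, either way round below 0.05 rad and contact force between mandrel and roller above 3 N and value of joint hold_down between 0.27 and 0.43 rad and linear speed of mandrel below 0.01 m/s); the robot touches nothing.
It fails at once if the end stop is pressed with more than 15 N (contact force between mandrel and end_stop_c0 above 15 N).
It fails at once if the mandrel is forced against the V-block or the hold-down arm with more than 60 N (contact force between mandrel and fixture above 60 N).
It fails at once if a bystander (short bar, puck, disc) is moved by more than 15 mm (distance of any of short_bar, dark_puck, spare_disc from where it was at the start of the episode above 0.015 m).
It also fails if it takes over 40 s, if anything falls off the work surface, if the arm or the gripper's body presses on something with over 40 N, if the wrist force passes 120 N, or if a joint passes its speed limit or range.

## Working session

There is one attempt and no reset: what is moved stays moved. The work goes in short steps, Python scripts to look and compute and a tool call to move; the robot and the scene stay as the last step left them, time stands still between calls to the robot, and variables do not carry over. Pictures are saved under pics/ and viewed, at most 10 in all, crops included, and the job is handed in when it is done.

Besides the shell and the picture viewer there is one more tool, called after ">>>" by a JSON object that holds its "fn" and its "kwargs", one argument or row to a line. jog_arm: Moves the arm, as the interface text tells. Its arguments: {"type":"object","properties":{"deltas":{"type":"array"},"force":{"type":"number"}},"required":["deltas"]}

```bash
mkdir -p pics
python3 - <<'E'
from plant import r
import cv2
for n in("side","top"):
    cv2.imwrite(f"pics/{n}0.png",r.capture(n)); c=r.camera_info(n); print(n,{k:(v.round(4).tolist() if hasattr(v,'round') and k=='view' else v) for k,v in c.items()})
s=r.get_state(); print(s)
E
```

```text
side {'fx': 500.6433069214657, 'fy': 500.6433069214657, 'cx': 284.73919376045853, 'cy': 207.72743719782576, 'view': [[-0.9722, -0.2331, 0.0216, 0.5411], [0.1716, -0.647, 0.7429, -0.2193], [-0.1592, 0.726, 0.669, -1.0223], [0.0, 0.0, 0.0, 1.0]]}
top {'fx': 472.23463101739526, 'fy': 472.23463101739526, 'cx': 274.4709506882237, 'cy': 210.89691698441464, 'view': [[-0.0087, -0.9998, -0.0163, -0.0667], [0.9917, -0.0107, 0.1285, -0.5941], [-0.1286, -0.015, 0.9916, -1.0557], [0.0, 0.0, 0.0, 1.0]]}
{'time_s': 0.1, 'joints': array([-4.76052924e+01,  2.05871611e+01,  6.37802278e-01, -1.84988743e-02,
       -7.01328323e+01, -1.65055039e+01]), 'qd': array([ 0.01251283, -0.07754973,  0.06300281, -0.02657521, -0.02535452,
        0.02233333]), 'joint_torque': array([-4.90133272e-03, -5.84163022e+01,  2.93750149e+01,  7.01568961e+00,
        1.01316691e-02, -5.97570829e-05]), 'tcp_pos': array([ 0.29451877, -0.60690823,  0.24470658]), 'eef_rot': array([ 1.79916255e+02, -6.67907162e-03, -1.54117091e+02]), 'contact_force': array([0.26610876, 0.06213002, 0.3142481 ]), 'moment': array([-0.01282085,  0.05292028,  0.03274251]), 'gripper_force': 0.0, 'gripper_width': 0.08747564664805353}
```

View pics/top0.png

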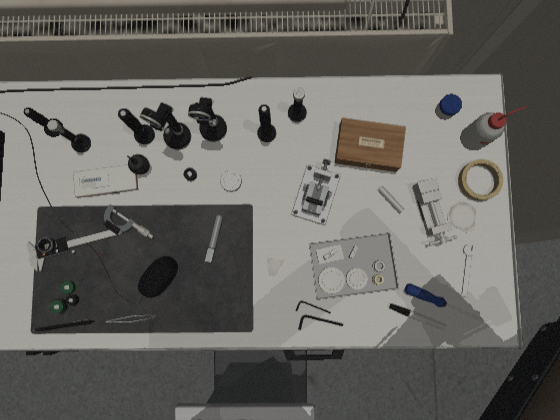

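View pics/side0.png

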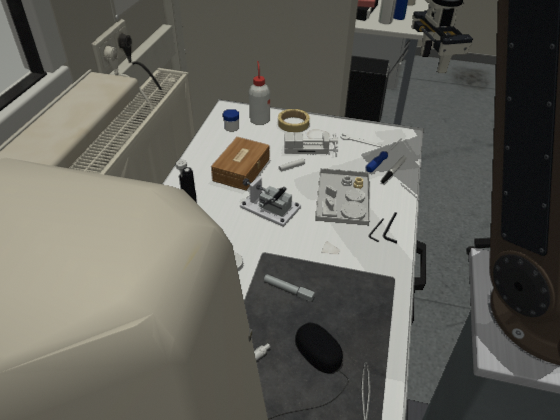

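The top view shows the mandrel on the mat at about (213,240), nose up at (217,216) and head at (210,256). The fixture is at (316,193), with its open end towards the lower left and the stop near (325,165). In the side view the mandrel is at (288,287) and the fixture at (270,200). I'll enlarge both.

```bash
cat > h.py <<'E'
import numpy as np, cv2
from plant import r
def ray(n,u,v):
    c=r.camera_info(n); V=np.array(c["view"]); R=V[:3,:3]
    d=R.T@np.array([(u-c["cx"])/c["fx"],-(v-c["cy"])/c["fy"],-1.]); return -R.T@V[:3,3],d
def onz(n,u,v,z):
    o,d=ray(n,u,v); return o+d*(z-o[2])/d[2]
def proj(n,p):
    c=r.camera_info(n); V=np.array(c["view"]); q=V[:3,:3]@np.asarray(p)+V[:3,3]
    return np.array([c["cx"]-c["fx"]*q[0]/q[2], c["cy"]+c["fy"]*q[1]/q[2]])
E
python3 - <<'E'
from h import *
t=cv2.imread("pics/top0.png"); s=cv2.imread("pics/side0.png")
f=lambda im,x,y,w,h,k: cv2.resize(im[y:y+h,x:x+w],None,fx=k,fy=k,interpolation=cv2.INTER_CUBIC)
a=f(t,185,205,60,65,6)   # mandrel top
b=f(t,285,150,65,75,6)
cc=f(s,255,265,70,45,5); d=f(s,230,170,80,60,5)
H=np.zeros((600,800,3),np.uint8)
f2=lambda im,w,h: cv2.resize(im,(w,h),interpolation=cv2.INTER_CUBIC)
H[:260,:240]=f2(t[205:270,185:245],240,260)
H[:450,400:790]=b
H[260:500,0:400]=f2(s[170:230,225:325],400,240)
H[500:600,0:160]=f2(s[270:305,256:312],160,100)
cv2.imwrite("pics/z0.png",H)
# mandrel mask in top
g=cv2.cvtColor(t,cv2.COLOR_BGR2GRAY); m=np.zeros_like(g); m[205:270,190:235]=(g[205:270,190:235]>95)*255
cs,_=cv2.findContours(m,cv2.RETR_EXTERNAL,cv2.CHAIN_APPROX_NONE); c=max(cs,key=cv2.contourArea)
print(cv2.contourArea(c),cv2.minAreaRect(c))
bx=cv2.boxPoints(cv2.minAreaRect(c)); print(bx,[onz("top",*p,0.0105).round(4) for p in bx])
E
```

```text
198.0 ((213.17648315429688, 238.29412841796875), (6.305926322937012, 48.02205276489258), 14.03624439239502)
[[204.29413 260.82355]
 [215.9412  214.2353 ]
 [222.05884 215.76471]
 [210.41177 262.35297]] [array([0.4806, 0.0937, 0.0105]), array([0.5905, 0.0671, 0.0105]), array([0.5866, 0.0525, 0.0105]), array([0.4769, 0.0793, 0.0105])]
```

View pics/z0.png

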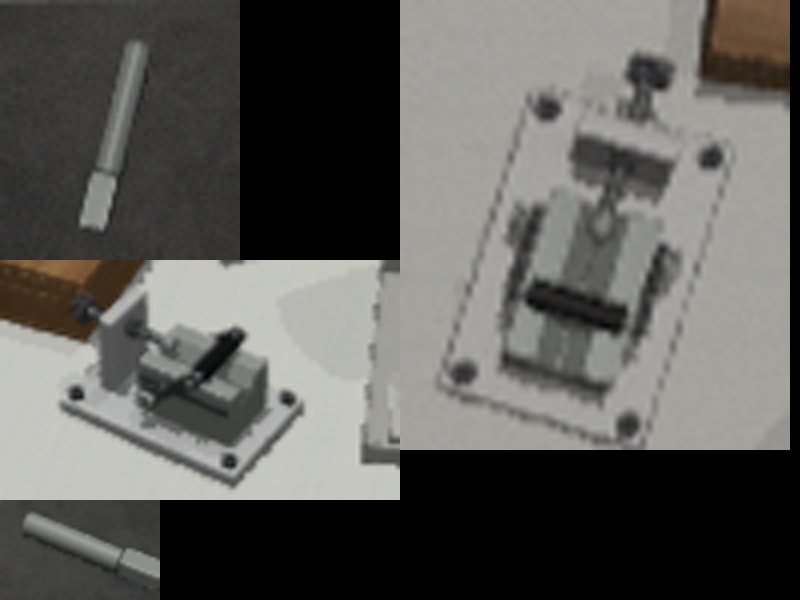

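The crop shows the head at the lower end of the mandrel. The fixture plate has four dark screws, the black roller lies across the V, and the stop screw is at the far end. The screws in the top picture are at about (309,168), (337,176), (296,212) and (323,221). In the side picture they are at (244,203), (297,204) and (282,220). Next I'll measure blob centroids.

```bash
cat > m.py <<'E'
from h import *
def dark(n,im,seeds,rad,th):
    g=cv2.cvtColor(im,cv2.COLOR_BGR2GRAY).astype(float); out=[]
    for u,v in seeds:
        y0,x0=int(v)-rad,int(u)-rad; p=g[y0:y0+2*rad+1,x0:x0+2*rad+1]
        w=np.clip(th-p,0,None); Y,X=np.mgrid[y0:y0+2*rad+1,x0:x0+2*rad+1]
        out.append((np.array([(w*X).sum(),(w*Y).sum()])/w.sum()))
    return np.array(out)
E
python3 - <<'E'
from m import *
t=cv2.imread("pics/top0.png"); s=cv2.imread("pics/side0.png")
a=dark("top",t,[(309,168),(336.5,176),(295.5,212),(322.5,221)],3,140)
b=dark("side",s,[(243.7,203),(297,204),(282,220)],3,140)
A=np.array([onz("top",*p,.010) for p in a]); B=np.array([onz("side",*p,.010) for p in b])
print(a.round(1),A.round(4)); print(b.round(1),B.round(4))
d=A[0]+A[1]-A[2]-A[3]; print("yaw long",np.degrees(np.arctan2(d[1],d[0]))); e=A[0]+A[2]-A[1]-A[3]; print("yaw from cross",np.degrees(np.arctan2(-e[0],e[1])), np.linalg.norm(d)/2,np.linalg.norm(e)/2,"centre",A.mean(0))
# roller: dark mask in top
hsv=cv2.cvtColor(t,cv2.COLOR_BGR2GRAY); m=np.zeros_like(hsv); m[192:210,302:328]=(hsv[192:210,302:328]<45)*255
cs,_=cv2.findContours(m,cv2.RETR_EXTERNAL,cv2.CHAIN_APPROX_NONE); c=max(cs,key=cv2.contourArea); rr=cv2.minAreaRect(c); print(rr)
M=cv2.moments(m,True); uv=(M['m10']/M['m00'],M['m01']/M['m00']); print(uv,onz("top",*uv,.0575))
# plate outline corners, top
for n,P,pts in(("top",6,[(530,90),(733,150),(645,445),(440,383)]),):
    Q=np.array([onz("top",285+(x-400+.5)/6-.5,150+(y+.5)/6-.5,.010) for x,y in pts]); print("plate",Q.round(4),Q.mean(0),np.linalg.norm(np.diff(Q,axis=0),axis=1))
Q=np.array([onz("side",225+(x+.5)/4-.5,170+(y-260+.5)/4-.5,.010) for x,y in [(62,405),(234,483),(303,405)]]); print("side plate",Q.round(4))
# mandrel in side
g=cv2.cvtColor(s,cv2.COLOR_BGR2GRAY); m=np.zeros_like(g); m[268:306,258:320]=(g[268:306,258:320]>105)*255
cs,_=cv2.findContours(m,cv2.RETR_EXTERNAL,cv2.CHAIN_APPROX_NONE); c=max(cs,key=cv2.contourArea); rr=cv2.minAreaRect(c); print(cv2.contourArea(c),rr)
L=max(rr[1]);bx=cv2.boxPoints(rr); bx=bx[np.argsort(bx[:,0])]; e1,e2=bx[:2].mean(0),bx[2:].mean(0)
P,Q=onz("side",*e1,.0105),onz("side",*e2,.0105); print("side mandrel",P,Q,np.linalg.norm(P-Q),np.degrees(np.arctan2(P[1]-Q[1],P[0]-Q[0])))
E
```

```text
[[309.  167.5]
 [336.5 175.9]
 [294.8 212. ]
 [322.4 221. ]] [[ 0.7012 -0.1558  0.01  ]
 [ 0.6798 -0.2212  0.01  ]
 [ 0.5938 -0.1202  0.01  ]
 [ 0.5716 -0.1851  0.01  ]]
[[243.5 203.2]
 [296.8 204.6]
 [282.  220.3]] [[ 0.7002 -0.1589  0.01  ]
 [ 0.571  -0.188   0.01  ]
 [ 0.5932 -0.1235  0.01  ]]
yaw long -18.404928078320854
yaw from cross -18.483022142368164 0.11358193468256222 0.06870094126802276 centre [ 0.63660353 -0.17058579  0.01      ]
((313.6999816894531, 200.9000244140625), (15.811387062072754, 4.427188396453857), 18.43494987487793)
(313.5571428571429, 200.67142857142858) [ 0.61336919 -0.16199838  0.0575    ]
plate [[ 0.7084 -0.1494  0.01  ]
 [ 0.683  -0.2299  0.01  ]
 [ 0.5651 -0.1922  0.01  ]
 [ 0.5906 -0.1118  0.01  ]] [ 0.6367532  -0.17082526  0.01      ] [0.08439221 0.12373807 0.08428609]
side plate [[ 0.7053 -0.1474  0.01  ]
 [ 0.5864 -0.1072  0.01  ]
 [ 0.5614 -0.1856  0.01  ]]
228.5 ((288.51824951171875, 285.3247985839844), (51.26145935058594, 6.236810207366943), 19.98310661315918)
side mandrel [0.58789766 0.05606765 0.0105    ] [0.47913511 0.07642962 0.0105    ] 0.1106521635480679 -10.603873858216474
```

>>> {"fn": "jog_arm", "kwargs": {
  "deltas": [
    [[1, 1.4, 4.9, 0, -0.048], [1, 1.4, 4.9, 0, -0.048], [1, 1.4, 4.9, 0, -0.048], [1, 1.4, 4.9, 0, -0.048], [1, 1.4, 4.9, 0, -0.048], [1, 1.4, 4.9, 0, -0.048], [1, 1.4, 4.9, 0, -0.048], [1, 1.4, 4.9, 0, -0.048]]
  ]
}}

```text
time_s: 1.1
tcp_pos: [0.4067, -0.2136, 0.2455]
eef_rot: [180.0, 0.0, -176.2]
contact_force: [0.5, 0.8, -0.1]
gripper_width: 0.0877
gripper_force: 0.0
```

>>> {"fn": "jog_arm", "kwargs": {
  "deltas": [
    [[1, 1.4, 4.9, 0, -0.048], [1, 1.4, 4.9, 0, -0.048], [1, 1.4, 4.9, -1, -0.048], [1, 1.4, 4.9, -3, -0.048], [1, 1.4, 4.9, -3, -0.048], [1, 1.4, 4.9, -3, -0.048], [1, 0, 0, 0, 0], [1, 0, 0, 0, 0]]
  ],
  "force": 20
}}

```text
time_s: 2.1
tcp_pos: [0.4903, 0.0786, 0.1453]
eef_rot: [-179.9, -0.0, 167.4]
contact_force: [0.5, -0.2, 0.7]
gripper_width: 0.0876
gripper_force: 0.0
```

>>> {"fn": "jog_arm", "kwargs": {
  "deltas": [
    [[1, 0.2, 0.2, -3, 0], [1, 0.2, 0, -3, 0], [1, 0, 0, -2.5, 0], [1, 0, 0, -2, 0], [1, 0, 0, -1, 0], [1, 0, 0, -0.6, 0], [1, 0, 0, 0, 0], [1, 0, 0, 0, 0]]
  ]
}}

```text
time_s: 3.1
tcp_pos: [0.4951, 0.0809, 0.0252]
eef_rot: [180.0, 0.1, 167.4]
contact_force: [-0.6, 1.3, -0.4]
gripper_width: 0.0874
gripper_force: 0.0
```

Run:
```python
from h import *
s=r.capture("side"); t=r.capture("top")
H=np.zeros((400,800,3),np.uint8); H[:,:400]=cv2.resize(s[240:340,240:340],(400,400),interpolation=cv2.INTER_CUBIC); H[:,400:]=cv2.resize(t[190:290,160:260],(400,400),interpolation=cv2.INTER_CUBIC)
cv2.imwrite("pics/g1.png",H); st=r.get_state(); print(st["tcp_pos"],proj("side",st["tcp_pos"]-[0,0,.013]),proj("top",st["tcp_pos"]-[0,0,.013]))
```

```text
[0.49498935 0.08093744 0.02512391] [304.7019081  293.74805233] [209.66579305 254.58089807]
```

View pics/g1.png

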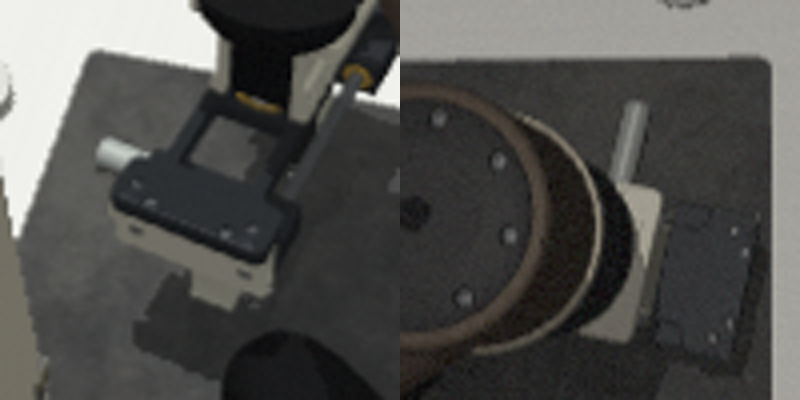

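Both fingers straddle the head, with the nose at side crop (105,155) and top crop (640,105). Closing now.

>>> {"fn": "jog_arm", "kwargs": {
  "deltas": [
    [[0.2, 0, 0, -0.1, 0], [-0.2, 0, 0, 0, 0], [-1, 0, 0, 0, 0], [-1, 0, 0, 0, 0], [-1, 0, 0, 0, 0], [-1, 0, 0, 0, 0], [-1, 0, 0, 0, 0], [-1, 0, 0, 0, 0]]
  ],
  "force": 25
}}

```text
time_s: 4.2
tcp_pos: [0.4946, 0.0807, 0.0236]
eef_rot: [-180.0, -0.0, 167.4]
contact_force: [0.2, 0.1, -0.3]
gripper_width: 0.016
gripper_force: 25.0
```

Run:
```python
from h import *
C=np.array([.6363,-.1715]); a=np.radians(-18.44); x=np.array([np.cos(a),np.sin(a)]); y=np.array([-x[1],x[0]])
for fx in (-46,-30,-12,-6,14,34):
    print(fx, (C+x*(fx-18)/1000).round(4), "TCP when nose there", (C+x*(fx-18-96)/1000).round(4))
print(x,y, r.get_state())
```

```text
-46 [ 0.5756 -0.1513] TCP when nose there [ 0.4845 -0.1209]
-30 [ 0.5908 -0.1563] TCP when nose there [ 0.4997 -0.126 ]
-12 [ 0.6078 -0.162 ] TCP when nose there [ 0.5168 -0.1316]
-6 [ 0.6135 -0.1639] TCP when nose there [ 0.5225 -0.1335]
14 [ 0.6325 -0.1702] TCP when nose there [ 0.5414 -0.1399]
34 [ 0.6515 -0.1766] TCP when nose there [ 0.5604 -0.1462]
[ 0.94865542 -0.3163114 ] [0.3163114  0.94865542] {'time_s': 4.2, 'joints': array([ 3.17691845e+01,  1.95965577e+01, -3.60993902e+01,  8.26818945e-04,
       -3.43077793e+01, -1.34386308e+02]), 'qd': array([-0.02694913, -0.04395108,  0.00455305, -0.03964343,  0.12584956,
        0.06772853]), 'joint_torque': array([-1.06367888e-01, -4.49882019e+01,  1.73730683e+01,  4.11071643e+00,
       -7.55412248e-02,  7.92497485e-04]), 'tcp_pos': array([0.49464122, 0.08071858, 0.02355376]), 'eef_rot': array([-1.79997060e+02, -2.33765680e-03,  1.67383559e+02]), 'contact_force': array([ 0.15072963,  0.12444032, -0.25130332]), 'moment': array([-0.08977887, -0.08288892,  0.00767846]), 'gripper_force': 24.962699711322784, 'gripper_width': 0.015991254170593674}
```

>>> {"fn": "jog_arm", "kwargs": {
  "deltas": [
    [[-1, 0, 0, 2, 0], [-1, 0, 0, 3, 0], [-1, -0.2, -3, 1.5, -0.02], [-1, -0.4, -4, 0, -0.02], [-1, -0.4, -5, 0, -0.02], [-1, -0.4, -4, 0, -0.02], [-1, 0, -3, 0, -0.02], [-1, 0, -1, 0, 0]]
  ]
}}

```text
time_s: 5.2
tcp_pos: [0.4801, -0.1207, 0.0883]
eef_rot: [-180.0, -0.0, 161.5]
contact_force: [0.1, 0.5, -1.9]
gripper_width: 0.0156
gripper_force: 25.0
```

>>> {"fn": "jog_arm", "kwargs": {
  "deltas": [
    [[-1, 0, 0, 0, 0], [-1, 0, 0, 0, 0], [-1, 0, 0, 0, 0]]
  ]
}}

```text
time_s: 5.58
tcp_pos: [0.4808, -0.1185, 0.0886]
eef_rot: [180.0, 0.0, 161.7]
contact_force: [-0.9, -0.1, -1.6]
gripper_width: 0.0159
gripper_force: 25.0
```

Run:
```python
from h import *
s=r.capture("side"); t=r.capture("top"); cv2.imwrite("pics/s2raw.png",s); cv2.imwrite("pics/t2raw.png",t)
H=np.zeros((480,800,3),np.uint8); H[:,:400]=cv2.resize(s[160:280,230:330],(400,480),interpolation=cv2.INTER_CUBIC); H[:,400:]=cv2.resize(t[150:270,260:360],(400,480),interpolation=cv2.INTER_CUBIC)
cv2.imwrite("pics/g2.png",H); st=r.get_state(); print(st["tcp_pos"],st["eef_rot"],st["contact_force"],st["moment"])
```

```text
[ 0.48079952 -0.11860883  0.08858855] [1.79996502e+02 3.83629788e-03 1.61719805e+02] [ 0.05562933 -0.3089677  -1.80290739] [ 0.00600564  0.07195905 -0.03642641]
```

View pics/g2.png

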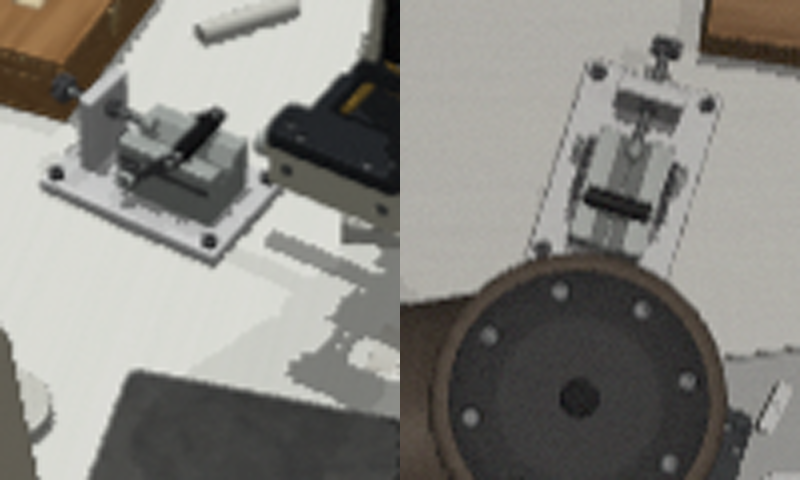

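The side crop shows the gripper's finger hiding the mandrel, with its straight shadow at (265,240)–(370,290). In the top crop the flange hides it. The fixture is undisturbed. Next I'll bring the nose over the V and lower it by feel.

>>> {"fn": "jog_arm", "kwargs": {
  "deltas": [
    [[-1, 0.7, -0.3, 0, 0], [-1, 0.7, -0.3, 0, 0], [-1, 0.7, -0.25, 0, 0], [-1, 0.72, -0.2, 0, 0], [-1, 0, 0, 0, 0], [-1, 0, 0, 0, 0], [-1, 0, 0, 0, 0]]
  ]
}}

```text
time_s: 6.55
tcp_pos: [0.5086, -0.1298, 0.0886]
eef_rot: [-180.0, -0.0, 161.7]
contact_force: [0.0, -0.2, -1.5]
gripper_width: 0.0152
gripper_force: 25.0
```

Run:
```python
from h import *
s=r.capture("side"); t=r.capture("top")
H=np.zeros((480,800,3),np.uint8); H[:,:400]=cv2.resize(s[170:250,240:307],(400,480),interpolation=cv2.INTER_CUBIC); H[:,400:]=cv2.resize(t[160:240,280:347],(400,480),interpolation=cv2.INTER_CUBIC)
cv2.imwrite("pics/g3.png",H); st=r.get_state(); p=st["tcp_pos"]; a=np.radians(st["eef_rot"][2]+180); n=p+[.096*np.cos(a),.096*np.sin(a),-.013]
print(p,st["eef_rot"],st["contact_force"],st["moment"],"nose",n)
for nm,o in(("side",(240,170)),("top",(280,160))): print(nm,(proj(nm,n)-o+.5)*6)
```

```text
[ 0.50873771 -0.12970229  0.08863587] [1.79997517e+02 4.43598911e-03 1.61658942e+02] [-1.56118572 -0.16324448 -1.66453695] [-0.01558942  0.02556857 -0.00470198] nose [ 0.59986093 -0.15991088  0.07563587]
side [263.27636225 119.38764328]
top [202.63812827 275.64979659]
```

View pics/g3.png

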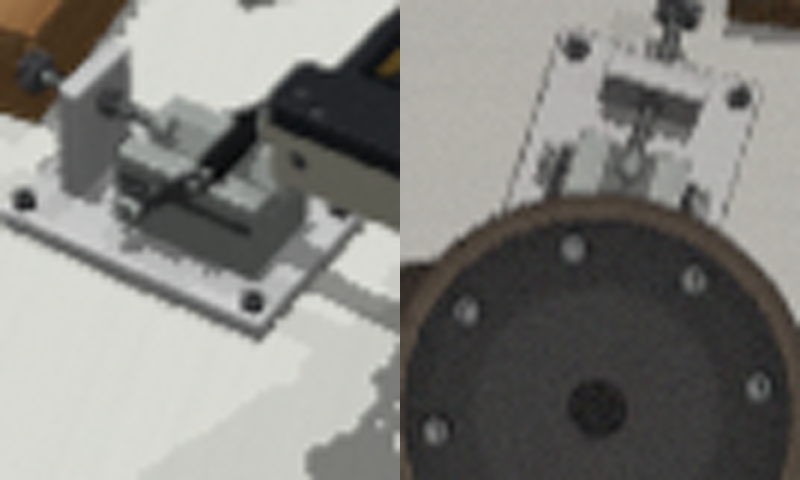

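The gripper finger still hides the nose, which is predicted at side crop (263,119), at the mouth of the V. The picture is consistent with the plan. Next I'll lower by feel.

>>> {"fn": "jog_arm", "kwargs": {
  "deltas": [
    [[-1, 0, 0, -0.6, 0], [-1, 0, 0, -0.6, 0], [-1, 0, 0, -0.5, 0], [-1, 0, 0, -0.2, 0], [-1, 0, 0, 0, 0], [-1, 0, 0, 0, 0]]
  ]
}}

```text
time_s: 7.4
tcp_pos: [0.509, -0.1297, 0.0697]
eef_rot: [180.0, 0.0, 161.7]
contact_force: [0.0, -0.5, -1.0]
gripper_width: 0.0157
gripper_force: 25.0
```

>>> {"fn": "jog_arm", "kwargs": {
  "deltas": [
    [[-1, 0, 0, -0.1, 0], [-1, 0, 0, -0.1, 0], [-1, 0, 0, 0, 0], [-1, 0, 0, 0, 0]]
  ]
}}

```text
time_s: 7.9
tcp_pos: [0.5089, -0.1298, 0.0676]
eef_rot: [-180.0, -0.0, 161.7]
contact_force: [-0.6, 0.2, -1.1]
gripper_width: 0.0156
gripper_force: 25.0
```

>>> {"fn": "jog_arm", "kwargs": {
  "deltas": [
    [[-1, 0, 0, -0.1, 0], [-1, 0, 0, -0.1, 0], [-1, 0, 0, 0, 0], [-1, 0, 0, 0, 0]]
  ]
}}

```text
time_s: 8.4
tcp_pos: [0.5089, -0.1298, 0.0656]
eef_rot: [-180.0, -0.0, 161.7]
contact_force: [-0.3, -0.1, -1.2]
gripper_width: 0.0159
gripper_force: 25.0
```

>>> {"fn": "jog_arm", "kwargs": {
  "deltas": [
    [[-1, 0, 0, -0.1, 0], [-1, 0, 0, 0, 0], [-1, 0, 0, 0, 0]]
  ]
}}

```text
time_s: 8.78
tcp_pos: [0.5089, -0.1298, 0.0645]
eef_rot: [-180.0, -0.0, 161.7]
contact_force: [-0.2, 0.6, -1.7]
gripper_width: 0.016
gripper_force: 25.0
```

>>> {"fn": "jog_arm", "kwargs": {
  "deltas": [
    [[-1, 0, 0, -0.05, 0], [-1, 0, 0, 0, 0], [-1, 0, 0, 0, 0]]
  ]
}}

```text
time_s: 9.15
tcp_pos: [0.5089, -0.1298, 0.0641]
eef_rot: [180.0, 0.0, 161.7]
contact_force: [-0.7, -0.2, -1.6]
gripper_width: 0.0158
gripper_force: 25.0
```

>>> {"fn": "jog_arm", "kwargs": {
  "deltas": [
    [[-1, 0, 0, -0.05, 0], [-1, 0, 0, 0, 0], [-1, 0, 0, 0, 0]]
  ]
}}

```text
time_s: 9.52
tcp_pos: [0.5089, -0.1298, 0.0636]
eef_rot: [180.0, 0.0, 161.7]
contact_force: [0.3, 0.5, -2.0]
gripper_width: 0.0159
gripper_force: 25.0
```

Run:
```python
from h import *
st=r.get_state(); print(st["tcp_pos"],st["contact_force"],st["moment"])
```

```text
[ 0.50890414 -0.1297503   0.06356717] [ 0.29778803  0.47251349 -1.9837343 ] [0.0371508  0.02931139 0.02238141]
```

>>> {"fn": "jog_arm", "kwargs": {
  "deltas": [
    [[-1, 0, 0, -0.05, 0], [-1, 0, 0, 0, 0], [-1, 0, 0, 0, 0]]
  ]
}}

```text
time_s: 9.9
tcp_pos: [0.509, -0.1298, 0.0631]
eef_rot: [180.0, 0.0, 161.7]
contact_force: [-0.1, -0.6, -1.1]
gripper_width: 0.016
gripper_force: 25.0
```

Run:
```python
from h import *
st=r.get_state(); print(st["tcp_pos"],st["contact_force"],st["moment"])
```

```text
[ 0.50897528 -0.12976339  0.06312643] [-0.05792589 -0.63462741 -1.13052949] [ 0.02946805 -0.07320615  0.05722128]
```

>>> {"fn": "jog_arm", "kwargs": {
  "deltas": [
    [[-1, 0, 0, -0.05, 0], [-1, 0, 0, 0, 0], [-1, 0, 0, 0, 0]]
  ]
}}

```text
time_s: 10.28
tcp_pos: [0.509, -0.1298, 0.0627]
eef_rot: [180.0, 0.0, 161.7]
contact_force: [-0.1, 0.2, 0.3]
gripper_width: 0.0154
gripper_force: 25.0
```

>>> {"fn": "jog_arm", "kwargs": {
  "deltas": [
    [[-1, 0, 0, -0.05, 0], [-1, 0, 0, 0, 0], [-1, 0, 0, 0, 0]]
  ]
}}

```text
time_s: 10.65
tcp_pos: [0.5089, -0.1298, 0.0621]
eef_rot: [-180.0, 0.0, 161.7]
contact_force: [-0.0, -0.5, 0.5]
gripper_width: 0.0157
gripper_force: 25.0
```

Run:
```python
from h import *
st=r.get_state(); print(st["tcp_pos"],st["contact_force"],st["moment"])
```

```text
[ 0.50893394 -0.12981168  0.06208693] [-0.02058217 -0.53175059  0.47478582] [-0.15010929 -0.1269281   0.01886217]
```

The nose now rests in the V, with about 2 N upward, no side load, and a height within 0.5 mm of expected. I'll advance along the V.

>>> {"fn": "jog_arm", "kwargs": {
  "deltas": [
    [[-1, 0, 0, 0.04, 0], [-1, 0.19, -0.063, 0, 0], [-1, 0.19, -0.063, 0, 0], [-1, 0, 0, 0, 0], [-1, 0, 0, 0, 0]]
  ]
}}

```text
time_s: 11.28
tcp_pos: [0.5128, -0.1311, 0.0625]
eef_rot: [180.0, 0.0, 161.6]
contact_force: [0.6, -0.7, -0.7]
gripper_width: 0.0156
gripper_force: 25.0
```

>>> {"fn": "jog_arm", "kwargs": {
  "deltas": [
    [[-1, 0.19, -0.063, 0, 0], [-1, 0.095, -0.032, 0, 0], [-1, 0, 0, 0, 0], [-1, 0, 0, 0, 0]]
  ]
}}

```text
time_s: 11.78
tcp_pos: [0.5156, -0.132, 0.0625]
eef_rot: [180.0, 0.0, 161.7]
contact_force: [0.0, -0.5, -0.2]
gripper_width: 0.0158
gripper_force: 25.0
```

>>> {"fn": "jog_arm", "kwargs": {
  "deltas": [
    [[-1, 0.095, -0.032, 0, 0], [-1, 0.095, -0.032, 0, 0], [-1, 0, 0, 0, 0], [-1, 0, 0, 0, 0]]
  ]
}}

```text
time_s: 12.28
tcp_pos: [0.5172, -0.1326, 0.0624]
eef_rot: [-180.0, -0.0, 161.7]
contact_force: [-1.3, -0.0, 0.0]
gripper_width: 0.0157
gripper_force: 25.0
```

>>> {"fn": "jog_arm", "kwargs": {
  "deltas": [
    [[-1, 0.095, -0.032, 0, 0], [-1, 0.095, -0.032, 0, 0], [-1, 0.095, -0.032, 0, 0], [-1, 0, 0, 0, 0]]
  ]
}}

```text
time_s: 12.78
tcp_pos: [0.5186, -0.1335, 0.0618]
eef_rot: [-180.0, -0.2, 161.6]
contact_force: [-4.9, 2.7, 0.6]
gripper_width: 0.0152
gripper_force: 25.0
```

>>> {"fn": "jog_arm", "kwargs": {
  "deltas": [
    [[-1, 0.095, -0.032, 0, 0], [-1, 0.095, -0.032, 0, 0], [-1, 0, 0, 0, 0]]
  ]
}}

```text
time_s: 13.15
tcp_pos: [0.5208, -0.1341, 0.0618]
eef_rot: [-180.0, -0.2, 161.6]
contact_force: [-5.4, 3.0, -0.3]
gripper_width: 0.0158
gripper_force: 25.0
```

>>> {"fn": "jog_arm", "kwargs": {
  "deltas": [
    [[-1, 0.095, -0.032, 0, 0], [-1, 0.095, -0.032, 0, 0], [-1, 0.095, -0.032, 0, 0], [-1, 0, 0, 0, 0]]
  ]
}}

```text
time_s: 13.65
tcp_pos: [0.5245, -0.1352, 0.0622]
eef_rot: [-180.0, -0.1, 161.6]
contact_force: [-4.6, 2.4, 0.1]
gripper_width: 0.0157
gripper_force: 25.0
```

>>> {"fn": "jog_arm", "kwargs": {
  "deltas": [
    [[-1, 0.095, -0.032, 0, 0], [-1, 0.095, -0.032, 0, 0], [-1, 0.095, -0.032, 0, 0], [-1, 0, 0, 0, 0]]
  ]
}}

```text
time_s: 14.15
tcp_pos: [0.528, -0.1362, 0.0624]
eef_rot: [-180.0, -0.0, 161.7]
contact_force: [-3.6, 0.4, -2.0]
gripper_width: 0.0157
gripper_force: 25.0
```

>>> {"fn": "jog_arm", "kwargs": {
  "deltas": [
    [[-1, 0.095, -0.032, 0, 0], [-1, 0.095, -0.032, 0, 0], [-1, 0.095, -0.032, 0, 0], [-1, 0.095, -0.032, 0, 0], [-1, 0, 0, 0, 0]]
  ]
}}

```text
time_s: 14.78
tcp_pos: [0.5319, -0.1375, 0.0625]
eef_rot: [180.0, 0.0, 161.7]
contact_force: [-2.8, -0.6, -0.6]
gripper_width: 0.0157
gripper_force: 25.0
```

>>> {"fn": "jog_arm", "kwargs": {
  "deltas": [
    [[-1, 0.095, -0.032, 0, 0], [-1, 0.095, -0.032, 0, 0], [-1, 0.095, -0.032, 0, 0], [-1, 0, 0, 0, 0], [-1, 0, 0, 0, 0]]
  ]
}}

```text
time_s: 15.4
tcp_pos: [0.5349, -0.1384, 0.0626]
eef_rot: [180.0, 0.0, 161.7]
contact_force: [-2.9, -0.1, -0.9]
gripper_width: 0.0157
gripper_force: 25.0
```

Run:
```python
from h import *
s=r.capture("side"); t=r.capture("top")
H=np.zeros((480,800,3),np.uint8); H[:,:400]=cv2.resize(s[170:250,240:307],(400,480),interpolation=cv2.INTER_CUBIC); H[:,400:]=cv2.resize(t[160:240,280:347],(400,480),interpolation=cv2.INTER_CUBIC)
cv2.imwrite("pics/g4.png",H); st=r.get_state(); print(st["tcp_pos"],st["eef_rot"],st["contact_force"],st["moment"])
```

```text
[ 0.53494433 -0.13842036  0.06265053] [1.79990122e+02 4.68172229e-02 1.61663294e+02] [-2.38245186 -0.26259705 -1.54709466] [-0.37546808  0.92200572 -0.16142418]
```

View pics/g4.png

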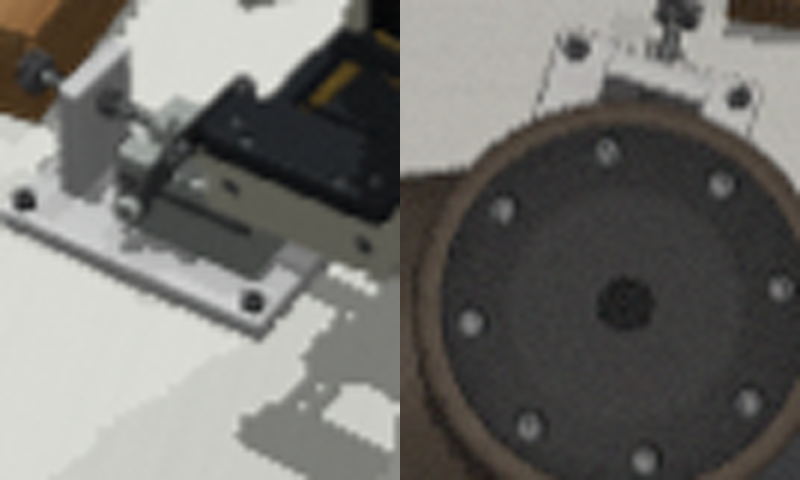

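The arm plate has swung up, steeper at side crop (170,160), so the roller rides on the barrel and the drag is steady at about 2.6 N. From the force and lag, the arm gives about 4–6 N per mm, so I'll feel for the stop in steps of at most 1.5 mm.

>>> {"fn": "jog_arm", "kwargs": {
  "deltas": [
    [[-1, 0.095, -0.032, 0, 0], [-1, 0.095, -0.032, 0, 0], [-1, 0.095, -0.032, 0, 0]]
  ]
}}

```text
time_s: 15.88
tcp_pos: [0.5374, -0.1393, 0.0625]
eef_rot: [180.0, -0.0, 161.7]
contact_force: [-3.8, 1.3, 1.8]
gripper_width: 0.0156
gripper_force: 25.0
```

>>> {"fn": "jog_arm", "kwargs": {
  "deltas": [
    [[-1, 0.047, -0.016, 0, 0], [-1, 0.047, -0.016, 0, 0], [-1, 0.047, -0.016, 0, 0]]
  ]
}}

```text
time_s: 16.25
tcp_pos: [0.5388, -0.1398, 0.0625]
eef_rot: [180.0, -0.0, 161.7]
contact_force: [-3.6, 0.5, 1.0]
gripper_width: 0.0155
gripper_force: 25.0
```

>>> {"fn": "jog_arm", "kwargs": {
  "deltas": [
    [[-1, 0.047, -0.016, 0, 0], [-1, 0.047, -0.016, 0, 0], [-1, 0.047, -0.016, 0, 0]]
  ]
}}

```text
time_s: 16.62
tcp_pos: [0.5402, -0.1403, 0.0625]
eef_rot: [180.0, 0.0, 161.7]
contact_force: [-4.4, 0.9, 2.0]
gripper_width: 0.0158
gripper_force: 25.0
```

>>> {"fn": "jog_arm", "kwargs": {
  "deltas": [
    [[-1, 0.047, -0.016, 0, 0], [-1, 0.047, -0.016, 0, 0], [-1, 0.047, -0.016, 0, 0]]
  ]
}}

```text
time_s: 17.0
tcp_pos: [0.5417, -0.1408, 0.0625]
eef_rot: [180.0, 0.0, 161.7]
contact_force: [-4.3, 0.3, 2.0]
gripper_width: 0.0158
gripper_force: 25.0
```

>>> {"fn": "jog_arm", "kwargs": {
  "deltas": [
    [[-1, 0.047, -0.016, 0, 0], [-1, 0.047, -0.016, 0, 0]]
  ]
}}

```text
time_s: 17.25
tcp_pos: [0.5426, -0.1411, 0.0625]
eef_rot: [180.0, 0.0, 161.7]
contact_force: [-3.5, 1.1, 2.2]
gripper_width: 0.016
gripper_force: 25.0
```

>>> {"fn": "jog_arm", "kwargs": {
  "deltas": [
    [[-1, 0.047, -0.016, 0, 0], [-1, 0.047, -0.016, 0, 0]]
  ]
}}

```text
time_s: 17.5
tcp_pos: [0.5435, -0.1414, 0.0625]
eef_rot: [180.0, 0.0, 161.7]
contact_force: [-4.3, 1.6, 2.6]
gripper_width: 0.0157
gripper_force: 25.0
```

>>> {"fn": "jog_arm", "kwargs": {
  "deltas": [
    [[-1, 0.047, -0.016, 0.03, 0], [-1, 0.047, -0.016, 0, 0], [-1, 0.047, -0.016, 0, 0]]
  ]
}}

```text
time_s: 17.88
tcp_pos: [0.5449, -0.1419, 0.0627]
eef_rot: [-180.0, -0.0, 161.7]
contact_force: [-3.5, 1.4, 0.7]
gripper_width: 0.0156
gripper_force: 25.0
```

>>> {"fn": "jog_arm", "kwargs": {
  "deltas": [
    [[-1, 0.047, -0.016, 0, 0], [-1, 0.047, -0.016, 0, 0], [-1, 0.047, -0.016, 0, 0]]
  ]
}}

```text
time_s: 18.25
tcp_pos: [0.5463, -0.1424, 0.0627]
eef_rot: [180.0, -0.0, 161.7]
contact_force: [-3.9, 1.6, 0.0]
gripper_width: 0.0157
gripper_force: 25.0
```

>>> {"fn": "jog_arm", "kwargs": {
  "deltas": [
    [[-1, 0.047, -0.016, 0, 0], [-1, 0.047, -0.016, 0, 0], [-1, 0.047, -0.016, 0, 0]]
  ]
}}

```text
time_s: 18.62
tcp_pos: [0.5477, -0.1429, 0.0627]
eef_rot: [180.0, -0.0, 161.7]
contact_force: [-3.1, 1.9, 0.8]
gripper_width: 0.0157
gripper_force: 25.0
```

>>> {"fn": "jog_arm", "kwargs": {
  "deltas": [
    [[-1, 0.047, -0.016, 0, 0], [-1, 0.047, -0.016, 0, 0], [-1, 0.047, -0.016, 0, 0]]
  ]
}}

```text
time_s: 19.0
tcp_pos: [0.5491, -0.1433, 0.0627]
eef_rot: [180.0, -0.0, 161.7]
contact_force: [-4.0, 0.9, 0.0]
gripper_width: 0.0155
gripper_force: 25.0
```

>>> {"fn": "jog_arm", "kwargs": {
  "deltas": [
    [[-1, 0.047, -0.016, 0, 0], [-1, 0.047, -0.016, 0, 0], [-1, 0.047, -0.016, 0, 0]]
  ]
}}

```text
time_s: 19.38
tcp_pos: [0.5506, -0.1438, 0.0628]
eef_rot: [180.0, 0.0, 161.7]
contact_force: [-3.5, 1.6, 0.9]
gripper_width: 0.0157
gripper_force: 25.0
```

>>> {"fn": "jog_arm", "kwargs": {
  "deltas": [
    [[-1, 0.047, -0.016, 0, 0], [-1, 0.047, -0.016, 0, 0], [-1, 0.047, -0.016, 0, 0]]
  ]
}}

```text
time_s: 19.75
tcp_pos: [0.5508, -0.144, 0.0626]
eef_rot: [-180.0, -0.1, 161.6]
contact_force: [-7.9, 4.5, 4.6]
gripper_width: 0.0156
gripper_force: 25.0
```

>>> {"fn": "jog_arm", "kwargs": {
  "deltas": [
    [[-1, 0.028, -0.01, 0, 0], [-1, 0, 0, 0, 0], [-1, 0, 0, 0, 0]]
  ]
}}

```text
time_s: 20.12
tcp_pos: [0.5507, -0.144, 0.0625]
eef_rot: [-180.0, -0.2, 161.6]
contact_force: [-7.9, 4.7, 5.0]
gripper_width: 0.0157
gripper_force: 25.0
```

The force along the axis rose from about 4 to 9 N and the tool stopped, so the nose is on the stop with about 5 N and well under the limit. Letting go.

>>> {"fn": "jog_arm", "kwargs": {
  "deltas": [
    [[-1, 0, 0, 0.03, 0], [-0.7, 0, 0, 0, 0], [-0.4, 0, 0, 0, 0], [-0.2, 0, 0, 0, 0], [-0.2, 0, 0, 0, 0], [-0.2, 0, 0, 0, 0]]
  ]
}}

```text
time_s: 20.88
tcp_pos: [0.5525, -0.1445, 0.0632]
eef_rot: [180.0, 0.0, 161.7]
contact_force: [-0.2, -0.0, -0.0]
gripper_width: 0.0347
gripper_force: 0.0
```

Run:
```python
from h import *
st=r.get_state(); print(st)
```

```text
{'time_s': 20.875, 'joints': array([ 4.97403291e+00,  2.13672055e+01, -2.52355429e+01,  7.02508272e-03,
       -4.33646918e+01, -1.13326607e+02]), 'qd': array([ 0.07254636, -0.03153091, -0.20874331,  0.06203595, -0.12909657,
       -0.01673258]), 'joint_torque': array([ 8.31852725e-03, -5.13608766e+01,  2.13814062e+01,  5.07241845e+00,
       -7.34531111e-02, -5.70397208e-05]), 'tcp_pos': array([ 0.55253468, -0.14446717,  0.06316865]), 'eef_rot': array([1.79991539e+02, 3.18093199e-02, 1.61652529e+02]), 'contact_force': array([-0.17494378, -0.04037369, -0.04121357]), 'moment': array([-0.0586989 , -0.03709961,  0.00204989]), 'gripper_force': 0.0, 'gripper_width': 0.03469917304820516}
```

>>> {"fn": "jog_arm", "kwargs": {
  "deltas": [
    [[-0.2, 0, 0, 1, 0], [-0.2, 0, 0, 2, 0], [-0.2, 0, 0, 4, 0], [-0.2, 0, 0, 5, 0], [-0.2, -3, 4, 3, 0], [-0.2, -4, 5, 0, 0], [-0.2, -4, 5, 0, 0], [-0.2, 0, 5, 0, 0]]
  ]
}}

```text
time_s: 21.88
tcp_pos: [0.4419, 0.0439, 0.2145]
eef_rot: [179.9, 0.1, 161.7]
contact_force: [1.6, 0.0, 1.2]
gripper_width: 0.0353
gripper_force: 0.0
```

Run:
```python
from h import *
s=r.capture("side"); t=r.capture("top"); cv2.imwrite("pics/sF.png",s); cv2.imwrite("pics/tF.png",t)
H=np.zeros((480,800,3),np.uint8); H[:,:400]=cv2.resize(s[160:240,240:307],(400,480),interpolation=cv2.INTER_CUBIC); H[:,400:]=cv2.resize(t[160:250,280:355],(400,480),interpolation=cv2.INTER_CUBIC)
cv2.imwrite("pics/g5.png",H); print(r.get_state()["tcp_pos"],r.get_state()["time_s"])
```

```text
[0.44419195 0.04660167 0.21461748] 21.975
```

View pics/g5.png

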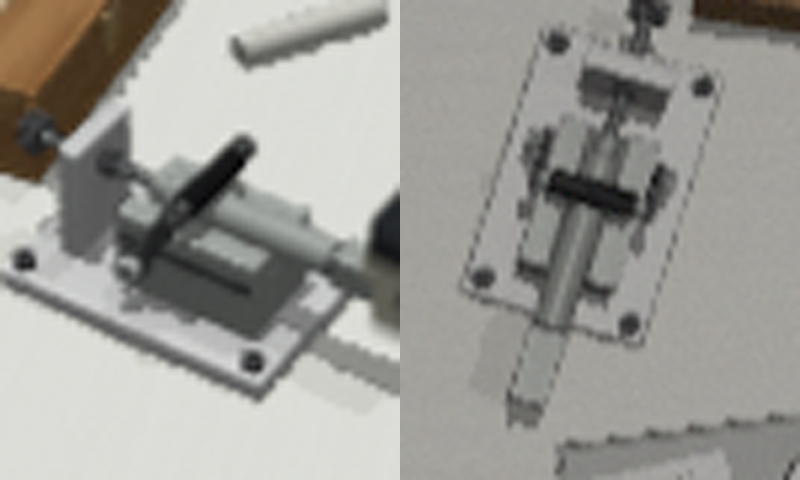

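The mandrel lies along the V under the roller, with its nose at the stop button (top crop (605,135)) and its head overhanging the open end. The gripper is well clear. Handing in.

```bash
python3 -c "
from plant import r
print(r.close_job())"
```

```text
the job is handed in; nothing more can be done
None
```

The mandrel is seated in the V under the roller, pressed against the end stop with an estimated 5 N before release; I handed the job in at about 22 s and got no verdict back.

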